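# Refit the spark screen and screw down the retaining ring on a solder-fume extractor

### The job

Refit the spark screen of the solder-fume extractor: set the screen squarely into the round intake on top and let go of it, then put the retaining ring over it and screw the ring down clockwise, by feel, until it is level and snug, clamping the screen on its rubber seal with about 15 N. Be gentle: the screen bends if it is ever pressed or clamped with more than 25 N. Leave the other things on the bench where they are.

Things in the scene. Friction and masses are not known exactly. Their poses are not given: they have to be found in the camera images.
- extractor: Blue bench fume extractor, 180 x 150 x 100 mm high, fixed to the bench; origin at the centre of its underside, z up. A grey intake collar, 26 mm high, outside diameter 50, bore 42, stands on the middle of its top.
- mouth (a point): Centre of the collar's rim, 126 mm above the bench, axes as the extractor's. The bore is open 20 mm down. A black rubber seal of the same bore stands proud of the rim by 0.7 to 3.3 mm, depending on wear; it gives 1 mm per 26 N, 1.8 mm at most.
- gap (a point): Middle of one of three gaps, 36 degrees wide and 120 apart, between three thread ramps round the collar; it lies on the mouth's +x side, 27 mm from the axis, 7.5 mm below the rim. White strokes on the extractor's top mark the gaps. Going clockwise (from above) from a gap's edge a ramp falls 6 mm in 84 degrees, its underside from 6 to 12 mm below the rim; 3 mm thick, out to diameter 57.
- screen_mid (a point): Spark screen: loose steel disk, 80 g, 26 mm high; point on its axis, 13 mm above its foot; z up. From the foot: cup of diameter 40, 7 mm deep, edge stepped 0.5 mm, goes into the bore; flange of diameter 48, 3 mm thick, lies on the seal; orange pull knob of diameter 12, 16 mm high. Seated on the free seal, this point is 6.7 to 9.3 mm above the mouth point; on the seal but not in the bore, 7 mm higher.
- ring_mid (a point): Retaining ring, loose, pale aluminium, 110 g, outside diameter 64, 20 mm high; point on its axis, half-way up; z up. Top lip 3 mm thick with an opening of diameter 38 that lets the knob through; inside diameter 59 below it. Put down over the seated screen with its lugs in the gaps, its lip rests on the flange with this point 0.7 to 3.3 mm below the mouth point; with its lugs on the ramps it stands 1 mm or more above it.
- lug (a point): Middle of the top of one of three lugs at the ring's lower edge, 120 degrees apart (8 mm wide, 4 mm high, inward to diameter 53), on the ring's +x side; red strokes on the ring's top mark them. From the gaps the ring turns clockwise freely for 28 to 64 degrees (by seal wear), then bites and pulls down 0.7 mm per 10 degrees, resisting 0.01-0.03 N m per N of clamp; 8 degrees more is snug, 14 is too much.
- tip_cleaner_mid (a point): Bystander: round steel pot with brass wool, diameter 62, height 45 mm; point half-way up on its axis.
- cpu_fan_mid (a point): Bystander: flat black laptop fan with copper fins, about 82 x 62 x 12 mm; point at half height in the middle of the square fan.
- driver_grip (a point): Bystander: small screwdriver, 150 mm long, lying on the bench; point on its handle.
Not all that is in view belongs to the job. What is shaped like the part that bears screen_mid but turquoise is not meant. Leave any pink look-alike of the part that bears ring_mid alone.

How it is judged:
By the outcome, as a careful person would: the job done as asked, in the order asked, and still so for the second after the job is handed in, with the robot touching nothing.
It also fails if it takes over 72 s, if anything falls off the work surface, if the arm or the gripper's body presses on something with over 40 N, if the wrist force passes 120 N, or if a joint passes its speed limit or range.

### The arm

A 6-joint arm with a two-finger parallel gripper is mounted at the origin on the work surface. World frame = base frame: x ahead of the robot, y to its left, z up, the work surface at z = 0. Lengths are in m, angles in rad, forces in N, time in s.
With the tool pointing down it reaches from about 0.425 to 0.95 m from the base axis. Payload 14.7 kg.
Tool frame: the origin (TCP) lies midway between the tips of the shut fingers; the grasp point (between the pads) lies behind it (manip.hold_point_z is the x of the grasp point in the tool frame, in m); x points along the fingers, y is the direction in which the jaws open and shut, and the axes are right-handed (so a half turn about x gives the same grasp; the last joint's range is limited). The gripper opens to 85 mm and grips with 20 to 120 N. Pads are 22 mm wide; open, the fingers measure 114 mm over their backs; the gripper's body (76 mm by 85 mm) begins 54 mm behind the grasp point. The pads swing forward as they close: fully open they stand 13 mm farther back than shut.
Start: joints at [-0.047, 0.48, 1.596, -0, 1.065, -0.047], TCP at [0.65, 0, 0.231] pointing down, gripper open.
Joint ranges: [-2.75, 2.75], [-0.82, 2.05], [0.23, 2.67], [-1.56, 4.7], [0.09, 2.69], [-2.92, 2.92]. Speed limits (rad/s): [1.89, 1.89, 2.39, 3.01, 3.01, 3.01].

### API

Orientations are given as a rotation vector (axis times angle).
In Python, from bench import monitor, optics, ticket, manip gives the robot as it stands. The module is installed in compiled form; this text tells all that it offers.
- The arm moves only by the shell command python3 -m jog 'ROWS' [FORCE]. ROWS is JSON, a list of rows, each a list of 7 numbers: the shift along the tool's x, y, z in mm, then the turn, a rotation vector about the tool's x, y, z in rad, then the finger opening in mm, from 0 to 85.4. A call has 1 to 10 rows; each row is the pose to reach, as a shift and turn from the pose measured when the call began, along the tool's axes at that moment; what a row does not reach only later rows make up. A row lasts 1/10 s, in which the tool goes at most 50 mm and 8.59 degrees, less where a joint would pass 70% of its speed; a pose out of reach is approached as far as the arm can. A call with a gripper value outside its range is refused whole. The fingers move at their own pace and stop on an object; FORCE is the grip in N (left out, the last holds). Time passes only in rows, so rows that repeat a pose let the fingers close. It gives the time, the measured TCP pose, the force and the opening at its end, in the units of the state.
- monitor.read_state(): the state, without advancing time (a new reading comes with each control period).
- optics.read_camera(name): name is "scene" or "side" or "wrist"; returns a dict with "color" (400x640x3 uint8, red, green, blue), "camera_matrix" (3x3 intrinsics, pixels), "position" and "attitude" of the camera in the world. Camera axes: x right, y up, looking along -z (the intrinsics and any distortion apply to the point x, -y, -z); pixel columns grow to the right and rows downward; lengths in m; the calibration is good to about 2 mm. The wrist camera is an equidistant fisheye: a pixel r from the principal point sees the ray r / f radians off the axis. A picture is of the moment at which its call begins. There is no depth.
- ticket.sign_off(): hands the job in, once; it reports no verdict.
The state is a dict: "clock": time; "q": joint angles; "qvel": joint speeds; "tau": joint torques, N m; "tcp_pos": TCP position; "ee_rot": TCP orientation; "wrist_force": force on the tool from outside, world axes, zero at the start; "torque": the same for the moment, N m; "gripper_width": opening from 0.0 (shut) to 1.0 (fully open).
Only numpy, scipy, OpenCV 4.12 (cv2) and the standard library are available. Lean on these libraries where they do the work, as an engineer would, in place of code of your own. Each camera call takes 0.05 s, during which the arm holds its last target. There are 200 camera calls.

## Working session

There is one attempt and no reset: what is moved stays moved. The work goes in short steps, Python scripts to look and compute and a shell command to move; the robot and the scene stay as the last step left them, time stands still between calls to the robot, and variables do not carry over. Pictures are saved under pics/ and viewed, about 8 in all and at most 12, crops included, and the job is handed in when it is done.

```bash
mkdir -p pics; ls; python3 - <<'E'
from bench import monitor, optics, ticket, manip
import cv2,numpy as np
print(monitor.read_state(), manip.hold_point_z)
ims=[]
for n in ("scene","side","wrist"):
    d=optics.read_camera(n); np.savez(f"pics/{n}0.npz",**d)
    cv2.imwrite(f"pics/{n}0.png",d["color"][:,:,::-1])
    print(n,d["camera_matrix"],d["position"],d["attitude"],d.keys())
E
```

```text
pics
{'clock': 0.0, 'q': array([-4.66055635e-02,  4.80836634e-01,  1.59691746e+00,  7.51883681e-06,
        1.06509009e+00, -4.65873895e-02]), 'qvel': array([-0.00294847,  0.00047412,  0.00093293, -0.00089737, -0.00100873,
        0.00036104]), 'tau': array([ 2.41355090e-03, -9.50650907e+01, -4.30184269e+01, -5.27583288e-04,
        1.24796593e-02,  1.26860105e-04]), 'tcp_pos': array([6.49562649e-01, 4.02134453e-05, 2.30653032e-01]), 'ee_rot': array([ 1.20867222,  1.21015739, -1.21010533]), 'wrist_force': array([-0.26419129, -0.7065519 ,  0.72117365]), 'torque': array([-0.04065688,  0.02856417,  0.01427153]), 'gripper_width': 1.0018162813467404} -0.0187
scene [[423.27140961   0.         319.85587223]
 [  0.         423.27140961 190.20190372]
 [  0.           0.           1.        ]] [ 1.21861887 -0.36452787  0.64048319] [0.88661559 0.52635532 1.0080351 ] dict_keys(['color', 'camera_matrix', 'position', 'attitude'])
side [[419.73461753   0.         312.62092862]
 [  0.         419.73461753 203.13293019]
 [  0.           0.           1.        ]] [0.32907323 0.66943541 0.72190206] [ 0.16738438 -1.17006897 -2.68397003] dict_keys(['color', 'camera_matrix', 'position', 'attitude'])
wrist [[309.70691629   0.         323.28864968]
 [  0.         309.70691629 201.20877125]
 [  0.           0.           1.        ]] [0.65037722 0.06700137 0.37299569] [-2.68672078e-01  1.57543385e-03 -2.47839545e-04] dict_keys(['color', 'camera_matrix', 'position', 'attitude'])
```

View pics/scene0.png

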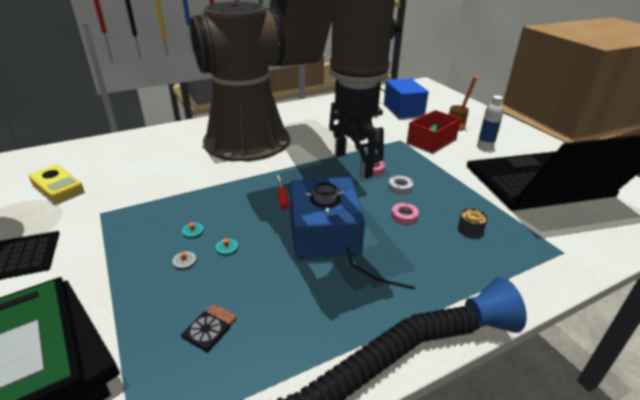

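View pics/side0.png

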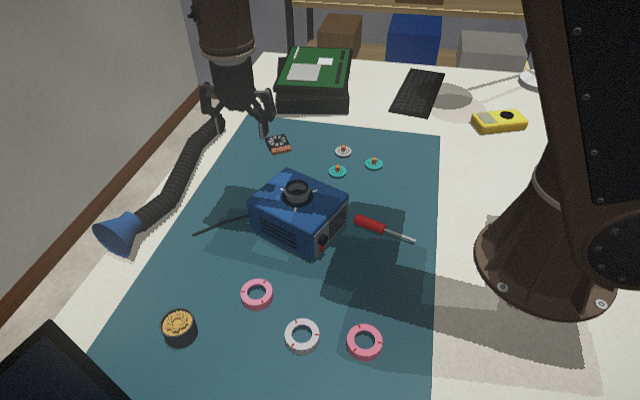

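The scene view shows the steel screen at (184,260), the collar at (325,193) and the pale ring at (401,184). In the side view they are at (343,151), (296,191) and (302,335). Next I triangulate these.

```bash
cat > h.py <<'E'
import numpy as np, cv2
from scipy.spatial.transform import Rotation as Ro
from bench import monitor, optics
def cam(n,save=None):
    d=optics.read_camera(n)
    if save: cv2.imwrite(f"pics/{save}.png",d["color"][:,:,::-1])
    return d
def load(n): return dict(np.load(f"pics/{n}.npz"))
def ray(d,px,fish=False):
    K=d["camera_matrix"]; a=(np.atleast_2d(px)-[K[0,2],K[1,2]])/K[0,0]
    if fish:
        r=np.linalg.norm(a,axis=1,keepdims=True); v=np.c_[a*np.sinc(r/np.pi),np.cos(r)]
    else: v=np.c_[a,np.ones(len(a))]
    v=v*[1,-1,-1]; v/=np.linalg.norm(v,axis=1,keepdims=True)
    return Ro.from_rotvec(d["attitude"]).apply(v)
def plane(d,px,z,fish=False):
    v=ray(d,px,fish); return d["position"]+v*((z-d["position"][2])/v[:,2])[:,None]
def proj(d,P,fish=False):
    K=d["camera_matrix"]; c=Ro.from_rotvec(d["attitude"]).inv().apply(np.atleast_2d(P)-d["position"])*[1,-1,-1]
    if fish:
        r=np.hypot(c[:,0],c[:,1]); t=np.arctan2(r,c[:,2]); a=c[:,:2]/np.maximum(r,1e-9)[:,None]*t[:,None]
    else: a=c[:,:2]/c[:,2:]
    return a*K[0,0]+[K[0,2],K[1,2]]
def tri(d1,p1,d2,p2):
    v1,v2=ray(d1,p1)[0],ray(d2,p2)[0]
    s=np.linalg.lstsq(np.c_[v1,-v2],d2["position"]-d1["position"],rcond=None)[0]
    a,b=d1["position"]+s[0]*v1,d2["position"]+s[1]*v2
    return (a+b)/2,np.linalg.norm(a-b)
def hsv(d): return cv2.cvtColor(d["color"],cv2.COLOR_RGB2HSV)
def blobs(m,amin=4):
    n,l,s,c=cv2.connectedComponentsWithStats(m.astype(np.uint8))
    return [(s[i,4],c[i],s[i,:4]) for i in range(1,n) if s[i,4]>=amin]
E
python3 - <<'E'
from h import *
s,e,w=load("scene0"),load("side0"),load("wrist0")
print("R",Ro.from_rotvec(monitor.read_state()["ee_rot"]).as_matrix().round(3).tolist())
for k,a,b in [("screen",(184,260),(343,151)),("mouth",(325,190),(296,190)),("ring",(401,183),(302,335)),("teal1",(192,229),(374,162)),("teal2",(227,245),(338,171)),("pot",(473,218),(179,323))]:
    P,g=tri(s,a,e,b); print(k,P.round(4),round(g,4),"wrist px",proj(w,P,True).round())
E
```

```text
R [[-0.001, 1.0, -0.0], [0.0, -0.0, -1.0], [-1.0, -0.001, -0.0]]
screen [ 0.491  -0.3089  0.0098] 0.0014 wrist px [[228. 361.]]
mouth [0.5377 0.0078 0.1233] 0.0031 wrist px [[196. 191.]]
ring [0.4574 0.2856 0.0181] 0.0011 wrist px [[174. -35.]]
teal1 [ 0.3973 -0.2698  0.0135] 0.0026 wrist px [[171. 339.]]
teal2 [ 0.487  -0.2128  0.0116] 0.0014 wrist px [[215. 317.]]
pot [0.6819 0.3244 0.0387] 0.0025 wrist px [[350. -85.]]
```

View pics/wrist0.png

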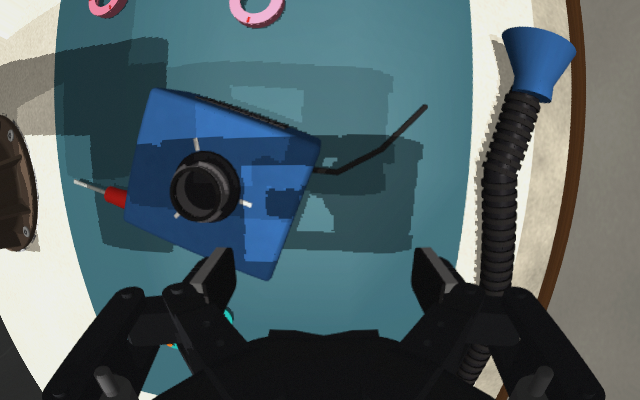

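The wrist view shows the extractor with its collar at (205,187), the strokes at about (197,145), (247,205) and (178,215), and the pink ring at (257,5). Moving over the steel screen for a near look, and computing the gap angle at the same time.

```bash
python3 -m jog '[[0,-80,155,0,0,0,40],[0,-159,309,0,0,0,40],[0,-159,309,0,0,0,40],[0,-159,309,0,0,0,40],[0,-159,309,0,0,0,40],[0,-159,309,0,0,0,40],[0,-159,309,0,0,0,40],[90,-159,309,0,0,0,40],[90,-159,309,0,0,0,40],[90,-159,309,0,0,0,40]]' 30
python3 - <<'E'
from h import *
w=load("wrist0"); h=hsv(w)
box=np.zeros(h.shape[:2],bool); box[100:260,140:300]=1
for a,c,b in blobs((h[...,1]<60)&(h[...,2]>140)&box): print("stroke",a,c.round(1),b,plane(w,c,.1,True).round(4))
d=cam("wrist","w1"); h=hsv(d)
P=proj(d,[.491,-.3089,.02],True); print(P,monitor.read_state()["tcp_pos"])
for a,c,b in blobs((h[...,0]<18)&(h[...,1]>150)&(h[...,2]>90),20): print("or",a,c.round(1),b,plane(d,c,.02,True).round(4))
E
```

```text
clock: 1.15
tcp_pos: [0.4875, -0.3074, 0.1366]
ee_rot: [1.21, 1.218, -1.213]
wrist_force: [-0.3, 0.4, 0.3]
gripper_width: 0.463
stroke 29 [196.5 144. ] [195 138   4  12] [[0.5319 0.0471 0.1   ]]
stroke 44 [246.7 203.5] [243 200   9   8] [[ 0.5783 -0.0103  0.1   ]]
stroke 16 [176.1 214.9] [174 213   5   5] [[ 0.5021 -0.0225  0.1   ]]
[[327.83649845 198.62214587]] [ 0.48913402 -0.30810145  0.13933075]
or 149 [325.9  88.9] [319  82  14  14] [[ 0.4893 -0.2155  0.02  ]]
or 131 [219.3 155.7] [214 149  12  14] [[ 0.3963 -0.2701  0.02  ]]
or 35 [524.2 157.2] [520 149   9  18] [[ 0.6823 -0.2668  0.02  ]]
or 34 [521.8 159.5] [518 151   8  18] [[ 0.6795 -0.2692  0.02  ]]
or 107 [516.1 162.7] [510 153  13  22] [[ 0.6726 -0.2727  0.02  ]]
or 79 [508.9 168.3] [504 158  11  21] [[ 0.6645 -0.2785  0.02  ]]
or 36 [504.7 171.1] [501 162   8  19] [[ 0.6598 -0.2815  0.02  ]]
or 39 [501.6 172.9] [498 164   8  19] [[ 0.6563 -0.2833  0.02  ]]
or 84 [497.2 176.5] [492 167  12  20] [[ 0.6516 -0.2869  0.02  ]]
or 84 [491.2 180.3] [486 171  12  20] [[ 0.645  -0.2907  0.02  ]]
or 38 [486.5 183.6] [483 175   9  18] [[ 0.6402 -0.294   0.02  ]]
or 148 [327.9 200.5] [322 194  13  14] [[ 0.491  -0.3106  0.02  ]]
```

View pics/w1.png

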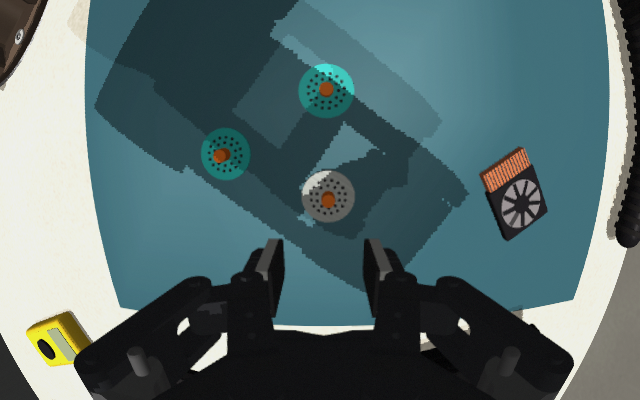

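Wrist view: steel screen with knob at (328,200), turquoise decoys at (326,89) and (219,156), the fan at (520,190). Descending onto the knob.

```bash
python3 -m jog '[[40,2,2,0,0,0,35],[80,2,2,0,0,0,35],[110,2,2,0,0,0,35],[122,2,2,0,0,0,35],[122,2,2,0,0,0,35],[122,2,2,0,0,0,35]]'
python3 -m jog '[[3,0,0,0,0,0,35],[3,0,0,0,0,0,35],[4,0,0,0,0,0,35],[4,0,0,0,0,0,35]]'
python3 - <<'E'
from h import *
d=cam("wrist","w2");s=monitor.read_state();print(s["tcp_pos"],s["wrist_force"],s["gripper_width"])
h=hsv(d)
for a,c,b in blobs((h[...,0]<18)&(h[...,1]>150)&(h[...,2]>90),60): print("or",a,c.round(1),b,plane(d,c,.02,True).round(4))
print(proj(d,s["tcp_pos"],True))
E
```

```text
clock: 1.8
tcp_pos: [0.4918, -0.3104, 0.0192]
ee_rot: [1.209, 1.213, -1.211]
wrist_force: [0.2, 0.2, -0.6]
gripper_width: 0.409
clock: 2.2
tcp_pos: [0.4919, -0.3105, 0.0156]
ee_rot: [1.209, 1.212, -1.211]
wrist_force: [-1.0, 0.7, -0.6]
gripper_width: 0.408
[ 0.49180212 -0.31039904  0.01542872] [-0.39421233  0.0090443   0.24475179] 0.4135530414694118
or 640 [316.3  56.4] [303  42  27  30] [[ 0.4894 -0.2157  0.02  ]]
or 625 [141.3 178.4] [126 166  32  27] [[ 0.3989 -0.2693  0.02  ]]
or 182 [559.8 216.5] [553 203  14  28] [[ 0.6313 -0.2907  0.02  ]]
or 653 [320.6 255.6] [309 239  25  34] [[ 0.4911 -0.3091  0.02  ]]
[[322.13984739 254.02760549]]
```

```bash
python3 -m jog '[[2.5,0,0,0,0,0,35],[2.5,0,0,0,0,0,20],[2.5,0,0,0,0,0,8],[2.5,0,0,0,0,0,5],[2.5,0,0,0,0,0,5],[2.5,0,0,0,0,0,5],[2.5,0,0,0,0,0,5]]' 40
python3 -m jog '[[-20,0,0,0,0,0,5],[-60,0,0,0,0,0,5],[-100,0,0,0,0,0,5],[-150,0,0,0,0,0,5],[-190,0,0,0,0,0,5],[-190,0,0,0,0,0,5]]'
python3 - <<'E'
from h import *
d=cam("wrist","w3");s=monitor.read_state();print(s["tcp_pos"],s["wrist_force"],s["gripper_width"])
print(proj(d,s["tcp_pos"],True))
cv2.imwrite("pics/w3c.png",cv2.resize(d["color"][130:400,180:460,::-1],None,fx=2,fy=2))
E
```

```text
clock: 2.95
tcp_pos: [0.4918, -0.3104, 0.0129]
ee_rot: [1.209, 1.213, -1.211]
wrist_force: [-0.0, -0.8, -0.3]
gripper_width: 0.114
clock: 3.55
tcp_pos: [0.4948, -0.3124, 0.2086]
ee_rot: [1.208, 1.204, -1.208]
wrist_force: [0.7, -0.5, -0.9]
gripper_width: 0.112
[ 0.4937293  -0.31160961  0.20584579] [ 0.09636185  0.02921003 -1.9194256 ] 0.11531098321281671
[[320.17223921 250.57958233]]
```

View pics/w3c.png

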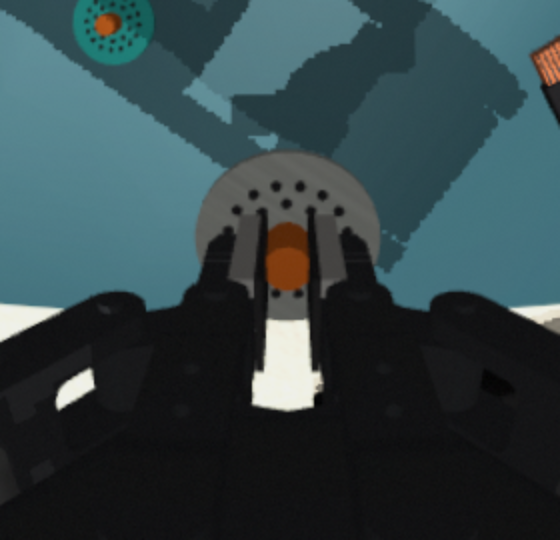

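The screen is held by its knob: knob at crop (288,255), flange level around it. Moving beside the mouth for a near look at it.

```bash
python3 -m jog '[[0,15,-50,0,0,0,5],[0,30,-100,0,0,0,5],[0,44,-150,0,0,0,5],[0,44,-200,0,0,0,5],[0,44,-212,0,0,0,5],[0,44,-212,0,0,0,5],[0,44,-212,0,0,0,5]]'
python3 - <<'E'
from h import *
d=cam("wrist","w4");np.savez("pics/w4.npz",**d);s=monitor.read_state();t=s["tcp_pos"];print(t,s["wrist_force"],s["ee_rot"])
c=proj(d,[.5377,.0078,.126],True)[0];print(c,proj(d,t,True))
a=np.linspace(0,2*np.pi,48)
im=d["color"][:,:,::-1].copy()
for C,r,col in [(t-[0,0,.0029],.024,(0,255,0)),(np.array([.5377,.0078,.126]),.025,(0,0,255))]:
    for p in proj(d,C+np.c_[r*np.cos(a),r*np.sin(a),0*a],True): cv2.circle(im,tuple(np.round(p*1).astype(int)),0,col,-1)
x0,y0=200,40
cv2.imwrite("pics/w4c.png",cv2.resize(im[y0:y0+270,x0:x0+260],None,fx=2.2,fy=2.2,interpolation=cv2.INTER_NEAREST))
E
```

```text
clock: 4.3
tcp_pos: [0.5373, -0.0994, 0.2047]
ee_rot: [1.207, 1.209, -1.209]
wrist_force: [-0.5, 0.0, -1.1]
gripper_width: 0.111
[ 0.53737827 -0.10005508  0.20486206] [ 0.30676361 -0.061753   -1.54037253] [ 1.20805832  1.20782528 -1.20952979]
[323.33953933  61.99376176] [[322.49484585 255.53213779]]
```

View pics/w4c.png

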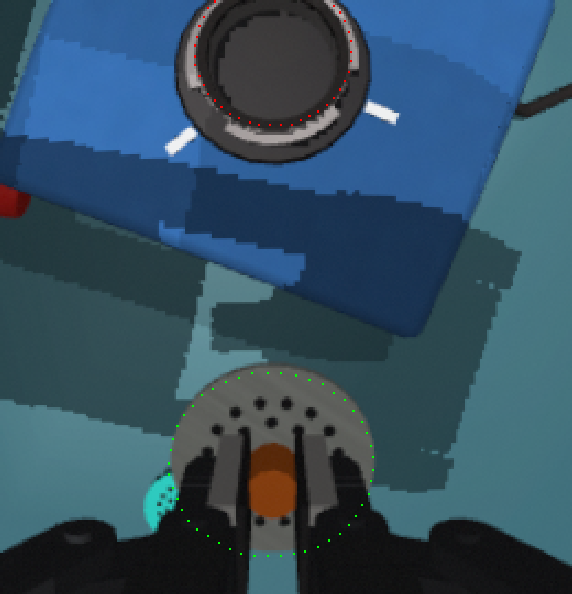

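The green prediction (flange centred on the TCP) shows the real flange about 1.5 mm toward +y, and the red rim circle at crop (272,50) nearly matches the collar. Refining the rim by casting edges.

```bash
python3 - <<'E'
from h import *
d=load("w4"); g=cv2.cvtColor(d["color"],cv2.COLOR_RGB2GRAY).astype(np.float32)
C=np.array([.5377,.0078,.126]); r=np.arange(17,36,1.)
for a in range(0,360,30):
    P=C+np.c_[r*np.cos(np.radians(a)),r*np.sin(np.radians(a)),0*r]/1000
    p=proj(d,P,True).astype(np.float32)
    print(a,cv2.remap(g,p[:,0].reshape(1,-1),p[:,1].reshape(1,-1),1)[0].astype(int))
h=hsv(d);box=np.zeros(g.shape,bool);box[:130,250:420]=1
for A,c,b in blobs((h[...,1]<60)&(h[...,2]>150)&box,15): print("stroke",A,c.round(1),b,plane(d,c,.1,True).round(4))
# blue top: dark collar base outline
t=np.array([.53738,-.10006,.20486-.0029])
for a in (0,30,60,90,120,150,180,270):
    r=np.arange(20,29,.5);P=t+np.c_[r*np.cos(np.radians(a)),r*np.sin(np.radians(a)),0*r]/1000
    p=proj(d,P,True).astype(np.float32)
    q=d["color"][...,0].astype(np.float32)
    print("fl",a,cv2.remap(q,p[:,0].reshape(1,-1),p[:,1].reshape(1,-1),1)[0].astype(int))
E
```

```text
0 [ 54  51  47  45  36  36  37  51 132 154 132  52  51  36  48  83  85  85
  84]
30 [ 47  45  29  23  37  39  43 137 173 117  52  70  98  99  98  98  98  98
  97]
60 [ 43  43  24  37  43  45  94 157 133  91  96  97  98  98  98  98  98  99
  98]
90 [43 26 23 38 43 43 52 60 41 98 98 98 98 98 98 98 98 99 98]
120 [43 30 14 35 37 41 70 96 56 78 97 99 99 98 98 99 98 99 99]
150 [ 43  42  32  19  35  37  39 115 140  95  50  51  85  87  87  86  86  87
  87]
180 [ 24  30  42  36  26  37  38  49 116 148 145  88  61  45  67  87  88  88
  88]
210 [63 63 62 41 31 34 36 38 67 91 44 72 72 73 73 71 45 62 98]
240 [ 64  63  62  63  64  61  42  36  38  65 105 121 131 123  78  63  63  63
  54]
270 [ 62  62  61  62  62  60  49  38  38  43  64 138 164 164 107  52  61  60
  60]
300 [ 60  59  60  59  60  58  43  36  36  41  86 151 166 149  33  38  57  57
  50]
330 [ 57  56  57  57  53  42  36  36  45  67  31  47  54  54  53  53  41  66
 181]
stroke 73 [315.6  21.4] [313  15   7  14] [[0.5316 0.047  0.1   ]]
stroke 63 [344.6  38. ] [331  30  26  20] [[0.5544 0.0328 0.1   ]]
stroke 75 [286.8  68.1] [285  51   6  29] [[0.509 0.008 0.1  ]]
stroke 33 [359.6  60.7] [357  51   5  19] [[0.5662 0.0141 0.1   ]]
stroke 81 [372.8  90.4] [366  86  15  10] [[ 0.5768 -0.0098  0.1   ]]
stroke 188 [328.7  99. ] [303  88  50  17] [[ 0.5419 -0.0174  0.1   ]]
stroke 80 [281.6 103.4] [275  98  14  12] [[ 0.5048 -0.0205  0.1   ]]
fl 0 [15 23 53 89 93 93 94 92 83 50 41 41 41 42 42 42 41 42]
fl 30 [94 96 97 96 95 93 92 92 92 91 73 51 42 43 43 44 42 42]
fl 60 [95 93 92 93 94 95 95 94 94 94 90 75 57 48 45 45 45 45]
fl 90 [92 92 93 95 96 98 98 98 97 96 88 75 63 55 50 50 50 50]
fl 120 [91 91 92 93 95 95 95 95 96 92 69 76 88 92 93 93 93 94]
fl 150 [95 95 95 95 95 94 94 93 83 57 47 46 46 46 47 47 46 46]
fl 180 [27 80 91 92 92 91 88 59 41 48 63 75 79 79 79 79 79 79]
fl 270 [94 92 91 91 87 79 73 71 70 69 70 69 70 71 71 70 70 70]
```

The strokes fit a circle at (0.5377, 0.0055), radius 42 mm within 0.1 mm, so the gap yaw is −21.5° (mod 120). The screen centre is TCP + (0.4, 1.6) mm. Moving over the mouth and lowering.

```bash
python3 -m jog '[[0,0,-40,0,0,0,5],[0,0,-80,0,0,0,5],[0,0,-104,0,0,0,5],[0,0,-104,0,0,0,5],[30,0,-104,0,0,0,5],[48,0,-104,0,0,0,5],[48,0,-104,0,0,0,5],[48,0,-104,0,0,0,5]]'
python3 - <<'E'
from h import *
d=cam("wrist");s=monitor.read_state();t=s["tcp_pos"];print(t,s["wrist_force"],s["torque"])
im=d["color"][:,:,::-1].copy()
cv2.imwrite("pics/w5c.png",cv2.resize(im[130:330,200:450],None,fx=2.4,fy=2.4))
E
```

```text
clock: 5.15
tcp_pos: [0.5375, 0.0027, 0.1567]
ee_rot: [1.209, 1.208, -1.211]
wrist_force: [-0.3, 0.4, -0.2]
gripper_width: 0.119
[0.53791316 0.00288292 0.1573034 ] [ 1.16965173 -0.3697417  -0.83077801] [ 0.03495141  0.02433251 -0.0076279 ]
```

View pics/w5c.png

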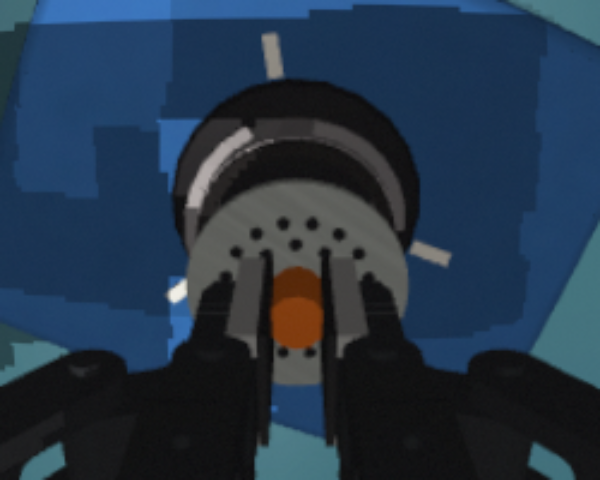

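Six pictures so far. The flange (crop 297,265) sits above the collar with no visible lateral error. Applying a 1 mm correction and lowering by feel.

```bash
python3 -m jog '[[0,-0.4,-1,0,0,0,5],[5,-0.4,-1,0,0,0,5],[10,-0.4,-1,0,0,0,5],[13,-0.4,-1,0,0,0,5],[13,-0.4,-1,0,0,0,5],[13,-0.4,-1,0,0,0,5]]'
python3 -m jog '[[1,0,0,0,0,0,5],[2,0,0,0,0,0,5],[3,0,0,0,0,0,5],[3,0,0,0,0,0,5]]'
```

```text
clock: 5.8
tcp_pos: [0.5374, 0.0039, 0.1442]
ee_rot: [1.209, 1.207, -1.21]
wrist_force: [-0.2, -0.4, -0.3]
gripper_width: 0.115
clock: 6.2
tcp_pos: [0.5374, 0.0039, 0.1411]
ee_rot: [1.209, 1.207, -1.21]
wrist_force: [0.6, -1.0, -1.7]
gripper_width: 0.113
```

```bash
python3 -c "
from h import *
for i in range(4):
    cam('side');s=monitor.read_state();print(s['tcp_pos'].round(4),s['wrist_force'].round(2),s['torque'].round(3))"
```

```text
[0.5374 0.0039 0.1411] [ 1.09 -0.31 -0.45] [ 0.02  -0.004  0.052]
[0.5375 0.0039 0.1412] [ 0.25 -0.04 -0.76] [-0.018 -0.011  0.007]
[0.5375 0.0039 0.1412] [ 0.38 -0.56 -0.1 ] [ 0.     0.003 -0.015]
[0.5375 0.0039 0.1412] [-0.43 -0.52 -1.51] [ 0.033 -0.022 -0.008]
```

```bash
python3 -m jog '[[1,0,0,0,0,0,5],[1,0,0,0,0,0,5],[1,0,0,0,0,0,5]]'; python3 -m jog '[[0.7,0,0,0,0,0,5],[0.7,0,0,0,0,0,5],[0.7,0,0,0,0,0,5]]';python3 -m jog '[[0.7,0,0,0,0,0,5],[0.7,0,0,0,0,0,5],[0.7,0,0,0,0,0,5]]'
```

```text
clock: 6.7
tcp_pos: [0.5374, 0.0039, 0.1402]
ee_rot: [1.209, 1.207, -1.21]
wrist_force: [-0.9, -0.3, -0.5]
gripper_width: 0.114
clock: 7.0
tcp_pos: [0.5374, 0.0039, 0.1395]
ee_rot: [1.209, 1.207, -1.21]
wrist_force: [-0.2, 1.1, -1.2]
gripper_width: 0.118
clock: 7.3
tcp_pos: [0.5374, 0.0039, 0.1388]
ee_rot: [1.209, 1.207, -1.21]
wrist_force: [-0.5, 0.8, 0.2]
gripper_width: 0.114
```

Below the lowest possible seal top with no contact, so the cup is in the bore. Going on down until it seats.

```bash
python3 -m jog '[[1,0,0,0,0,0,5],[2,0,0,0,0,0,5],[3,0,0,0,0,0,5],[3,0,0,0,0,0,5]]'; for i in 1; do python3 -m jog '[[0.5,0,0,0,0,0,5],[0.5,0,0,0,0,0,5]]'; done; python3 -m jog '[[0.5,0,0,0,0,0,5],[0.5,0,0,0,0,0,5]]';python3 -m jog '[[0.4,0,0,0,0,0,5],[0.4,0,0,0,0,0,5]]'
```

```text
clock: 7.7
tcp_pos: [0.5374, 0.0039, 0.1355]
ee_rot: [1.209, 1.207, -1.21]
wrist_force: [-0.3, 1.0, -1.2]
gripper_width: 0.113
clock: 7.9
tcp_pos: [0.5373, 0.0039, 0.135]
ee_rot: [1.209, 1.207, -1.21]
wrist_force: [-0.7, -0.3, -1.0]
gripper_width: 0.114
clock: 8.1
tcp_pos: [0.5374, 0.0039, 0.1347]
ee_rot: [1.209, 1.207, -1.21]
wrist_force: [-1.3, 0.1, 3.4]
gripper_width: 0.114
clock: 8.3
tcp_pos: [0.5374, 0.0039, 0.1345]
ee_rot: [1.209, 1.207, -1.21]
wrist_force: [-2.1, 0.1, 6.7]
gripper_width: 0.115
```

Seated at about TCP z 0.1348 with light contact, so the seal stands about 2.9 mm proud and the bite should come at about 33°. Releasing and retreating.

```bash
python3 -m jog '[[-0.3,0,0,0,0,0,5],[-0.3,0,0,0,0,0,20],[-0.3,0,0,0,0,0,35],[-0.3,0,0,0,0,0,35],[-0.3,0,0,0,0,0,35]]'
python3 -m jog '[[-20,0,0,0,0,0,35],[-60,0,0,0,0,0,50],[-100,0,10,0,0,0,80],[-110,0,50,0,0,0,80],[-110,0,90,0,0,0,80],[-110,0,90,0,0,0,80],[-110,0,90,0,0,0,80]]'
python3 - <<'E'
from h import *
d=cam("wrist");s=monitor.read_state();t=s["tcp_pos"];print(t,s["wrist_force"],s["torque"])
np.savez("pics/w6.npz",**d)
im=d["color"][:,:,::-1].copy()
c=proj(d,[.5377,.0055,.132],True)[0]; print(c)
for r,z,col in((.024,.1319,(0,255,0)),(.0285,.1185,(0,0,255))):
    a=np.radians(np.arange(0,360,10))
    for p in proj(d,np.array([.5377,.0055,z])+np.c_[r*np.cos(a),r*np.sin(a),0*a],True): im[int(p[1]+.5),int(p[0]+.5)]=col
x,y=int(max(c[0]-100,0)),int(max(c[1]-80,0))
cv2.imwrite("pics/w6c.png",cv2.resize(im[y:y+160,x:x+200],None,fx=3,fy=3,interpolation=cv2.INTER_NEAREST))
e=cam("side");np.savez("pics/e6.npz",**e)
E
```

```text
clock: 8.8
tcp_pos: [0.5374, 0.0039, 0.1347]
ee_rot: [1.209, 1.207, -1.21]
wrist_force: [0.7, -0.2, -0.1]
gripper_width: 0.41
clock: 9.5
tcp_pos: [0.5371, -0.0866, 0.2448]
ee_rot: [1.21, 1.206, -1.212]
wrist_force: [0.6, 0.4, -0.0]
gripper_width: 0.934
[ 0.53704012 -0.08579625  0.24467981] [-0.01347849  0.58755658 -0.47878818] [-0.04671687 -0.00526766  0.00059706]
[323.05125045  87.35848765]
```

View pics/w6c.png

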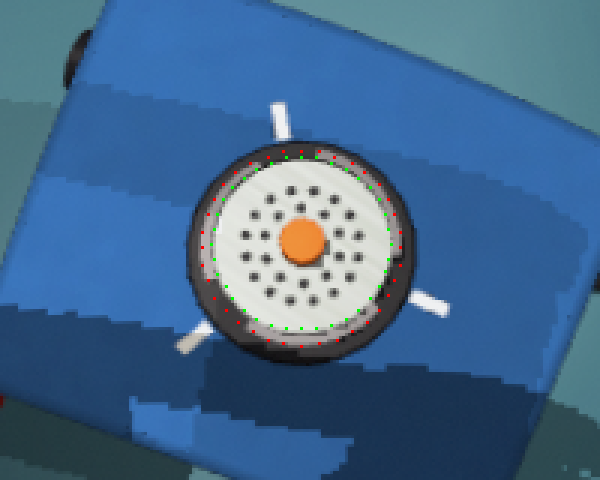

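The screen is seated and centred (predicted green circle matches the flange). Now over to the pale ring for a close look.

```bash
python3 -m jog '[[0,-15,-50,0,0,0,85],[0,-30,-100,0,0,0,85],[0,-40,-150,0,0,0,85],[0,-60,-200,0,0,0,85],[0,-80,-250,0,0,0,85],[0,-80,-300,0,0,0,85],[0,-80,-326,0,0,0,85],[40,-80,-326,0,0,0,85],[45,-80,-326,0,0,0,85],[45,-80,-326,0,0,0,85]]'
python3 - <<'E'
from h import *
d=cam("wrist");s=monitor.read_state();t=s["tcp_pos"];print(t,s["wrist_force"],s["q"][5])
np.savez("pics/w7.npz",**d)
c=proj(d,[.4574,.2856,.02],True)[0]; print(c)
cv2.imwrite("pics/w7.png",d["color"][:,:,::-1])
h=hsv(d)
for n,m in (("pale",(h[...,1]<40)&(h[...,2]>110)),("red",((h[...,0]>172)|(h[...,0]<8))&(h[...,1]>110))):
    for A,c,b in blobs(m,6):
        if A<9000: print(n,A,c.round(1),b,plane(d,c,.02,True).round(4))
E
```

```text
clock: 10.6
tcp_pos: [0.4559, 0.2406, 0.1983]
ee_rot: [1.205, 1.21, -1.213]
wrist_force: [0.7, 0.2, 0.3]
gripper_width: 0.998
[0.45688554 0.24047398 0.19941288] [-0.16250402  0.27971878  0.48068947] 0.42843543985545646
[324.87191564 138.66063279]
pale 1790 [324.3 137.7] [294 109  63  61] [[0.4568 0.2866 0.02  ]]
pale 8 [452.  202.5] [452 199   1   8] [[0.6025 0.2173 0.02  ]]
pale 6057 [615.2 336.8] [575 255  65 145] [[ 1.0919 -0.0875  0.02  ]]
pale 73 [ 88.2 279.9] [ 83 275  11  12] [[0.0966 0.0937 0.02  ]]
pale 7 [343.  329.3] [342 328   3   4] [[0.4814 0.0459 0.02  ]]
pale 1541 [163.3 372.4] [138 343  50  57] [[ 0.1896 -0.077   0.02  ]]
red 50 [152.6   1.2] [145   0  17   5] [[0.2576 0.4595 0.02  ]]
red 18 [335.3 115.8] [334 113   4   7] [[0.468  0.3094 0.02  ]]
red 47 [233.9 131.8] [228 127  15  10] [[0.3614 0.2948 0.02  ]]
red 58 [248.4 150.1] [244 136   8  29] [[0.3766 0.2748 0.02  ]]
red 15 [299.1 144.3] [296 143   7   3] [[0.4308 0.2799 0.02  ]]
red 18 [196.5 156. ] [194 155   6   3] [[0.3162 0.2703 0.02  ]]
red 14 [341.6 160.8] [340 158   4   6] [[0.4748 0.2625 0.02  ]]
red 8 [246.2 168.6] [245 166   4   6] [[0.3734 0.2548 0.02  ]]
red 26 [232.5 176.8] [230 174   6   7] [[0.3572 0.2461 0.02  ]]
red 938 [411.5 205.5] [396 175  43  57] [[0.5534 0.2139 0.02  ]]
red 22 [448.2 199.8] [445 198   7   5] [[0.5972 0.2205 0.02  ]]
red 60 [333.  311.2] [330 305   7  12] [[0.4678 0.0759 0.02  ]]
```

View pics/w7.png

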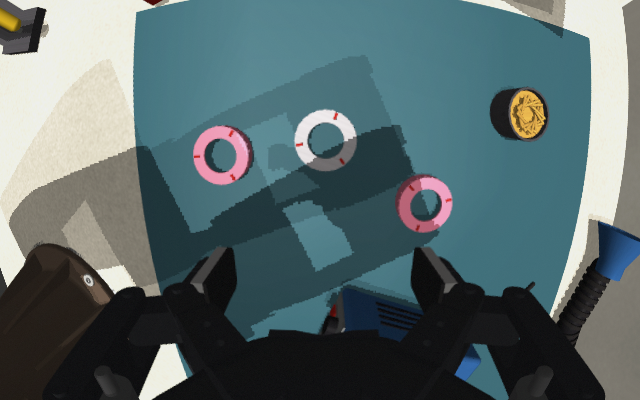

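The pale ring is at (325,138), with its red strokes giving centre (0.4578, 0.2841) and yaw 68.3°. That means a 30° CCW turn to the gaps. Pink decoys sit on both sides along x, so I turn the jaws 60° CW before lowering.

```bash
python3 -m jog '[[0,1,-43.6,1.047,0,0,85],[0,1,-43.6,1.047,0,0,85],[0,1,-43.6,1.047,0,0,85],[0,1,-43.6,1.047,0,0,85],[0,1,-43.6,1.047,0,0,85],[0,1,-43.6,1.047,0,0,85],[0,1,-43.6,1.047,0,0,85],[50,1,-43.6,1.047,0,0,85],[100,1,-43.6,1.047,0,0,85],[130,1,-43.6,1.047,0,0,85]]'
python3 -m jog '[[3,0,0,0,0,0,85],[3,0,0,0,0,0,85]]'
cat > ringm.py <<'E'
from h import *
import sys
def ring(z,near,name):
    d=cam("wrist",name); s=monitor.read_state(); R=Ro.from_rotvec(s["ee_rot"]); h=hsv(d)
    t=s["tcp_pos"]; print("tcp",t.round(4),"F",s["wrist_force"].round(2),"T",s["torque"].round(3),"w",round(s["gripper_width"],3),"yaw",np.degrees(np.arctan2(*R.as_matrix()[[1,0],1])).round(2),"q6",s["q"][5].round(3),"down",R.as_matrix()[:,0].round(4))
    m=((h[...,0]>170)|(h[...,0]<10))&(h[...,1]>110); out=[]
    for A,c,b in blobs(m,6):
        P=plane(d,c,z,True)[0]
        if np.hypot(*(P-near)[:2])<.04: print("red",A,c.round(1),P.round(4)); out.append(P[:2])
    return d,s,R,np.array(out)
E
python3 - <<'E'
from ringm import *
d,s,R,o=ring(.02,[.4578,.2841,0],"w8")
if len(o)==3:
    B=np.c_[2*(o[1:]-o[0])]; c=np.linalg.solve(B,(o[1:]**2).sum(1)-(o[0]**2).sum()); v=o-c
    print("c",c,np.degrees(np.arctan2(v[:,1],v[:,0])),np.linalg.norm(v,axis=1))
    print("tool shift mm",R.inv().apply(np.r_[c,s["tcp_pos"][2]]-s["tcp_pos"])*1000)
E
```

```text
clock: 11.65
tcp_pos: [0.4579, 0.2829, 0.0683]
ee_rot: [1.925, 0.513, -1.929]
wrist_force: [1.0, 0.6, 0.3]
gripper_width: 0.995
clock: 11.85
tcp_pos: [0.4585, 0.2825, 0.0661]
ee_rot: [1.926, 0.512, -1.93]
wrist_force: [0.1, -0.5, 1.2]
gripper_width: 1.0
tcp [0.4591 0.283  0.0669] F [ 0.3   0.59 -0.4 ] T [-0.031 -0.021  0.035] w 0.996 yaw -60.16 q6 1.549 down [-0.     -0.0013 -1.    ]
red 48 [292.7 191.9] [0.4679 0.3095 0.02  ]
red 43 [362.5 218.2] [0.4749 0.2623 0.02  ]
red 37 [305.6 260.1] [0.4305 0.2797 0.02  ]
c [0.45771644 0.28385119] [  68.32872591  -51.56016577 -171.30406999] [0.02757577 0.02757577 0.02757577]
tool shift mm [-1.10076973e-03 -1.41707743e+00  7.33676040e-01]
```

```bash
python3 -m jog '[[20,-1.4,0.7,0,0,0,85],[40,-1.4,0.7,0,0,0,85],[55,-1.4,0.7,0,0,0,85],[62,-1.4,0.7,0,0,0,85],[66,-1.4,0.7,0,0,0,85],[66,-1.4,0.7,0,0,0,85],[66,-1.4,0.7,0,0,0,85]]'
python3 -m jog '[[1,0,0,0,0,0,85],[2,0,0,0,0,0,85],[2,0,0,0,0,0,85]]'
```

```text
clock: 12.6
tcp_pos: [0.4583, 0.2841, 0.0019]
ee_rot: [1.929, 0.513, -1.927]
wrist_force: [-0.2, 0.4, -0.1]
gripper_width: 0.997
clock: 12.9
tcp_pos: [0.4584, 0.2841, 0.0]
ee_rot: [1.929, 0.513, -1.927]
wrist_force: [-0.0, -0.3, -0.4]
gripper_width: 0.995
```

```bash
python3 -m jog '[[0,0,0,0,0,0,70],[0,0,0,0,0,0,58],[0,0,0,0,0,0,58],[0,0,0,0,0,0,58],[0,0,0,0,0,0,58]]' 60
python3 -m jog '[[-15,0,0,0,0,0,58],[-50,0,0,0,0,0,58],[-100,0,0,0,0,0,58],[-150,0,0,0,0,0,58],[-200,0,0,0,0,0,58],[-220,0,0,0,0,0,58],[-220,0,0,0,0,0,58],[-220,0,0,0,0,0,58]]'
python3 - <<'E'
from ringm import *
d,s,R,o=ring(.24,[.4578,.2841,0],"w9")
cv2.imwrite("pics/w9c.png",cv2.resize(d["color"][130:400,180:460,::-1],None,fx=2,fy=2))
E
```

```text
clock: 13.4
tcp_pos: [0.4586, 0.284, 0.0005]
ee_rot: [1.93, 0.513, -1.927]
wrist_force: [-0.3, -3.5, 12.0]
gripper_width: 0.732
clock: 14.2
tcp_pos: [0.458, 0.284, 0.2201]
ee_rot: [1.93, 0.513, -1.927]
wrist_force: [0.5, -0.4, -2.1]
gripper_width: 0.726
tcp [0.4576 0.2837 0.2193] F [-1.8  -0.81 -1.37] T [ 0.026 -0.016  0.032] w 0.728 yaw -60.16 q6 1.551 down [ 2.0e-04 -1.4e-03 -1.0e+00]
red 104 [283.2 230.1] [0.468  0.3089 0.24  ]
red 91 [308.1 253.3] [0.4638 0.2944 0.24  ]
red 86 [383.9 265.9] [0.4749 0.2619 0.24  ]
red 66 [302.6 319.7] [0.4307 0.2795 0.24  ]
```

View pics/w9c.png

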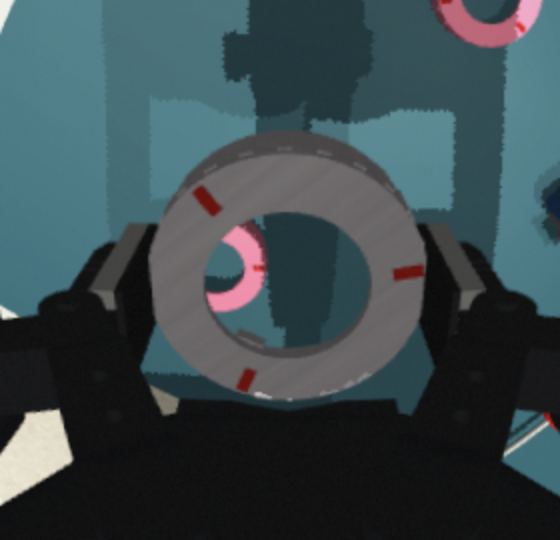

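The ring is held level with its strokes visible. Nine pictures viewed. Computing the ring-in-tool offset and the shift to the mouth.

```bash
cat >> ringm.py <<'E'
def fit(o):
    best=None
    from itertools import combinations
    for k in combinations(range(len(o)),3):
        p=o[list(k)]; c=np.linalg.solve(2*(p[1:]-p[0]),(p[1:]**2).sum(1)-(p[0]**2).sum()); v=p-c; r=np.linalg.norm(v,axis=1)[0]
        a=np.sort(np.degrees(np.arctan2(v[:,1],v[:,0]))%120)
        e=abs(r-.0275)
        if best is None or e<best[0]: best=(e,c,np.degrees(np.arctan2(v[:,1],v[:,0]))%120,r)
    return best
E
python3 - <<'E'
from ringm import *
d,s,R,o=ring(monitor.read_state()["tcp_pos"][2]+.0195,[.4578,.2841,0],"w9b")
f=fit(o); print(f); t=s["tcp_pos"]
off=R.inv().apply(np.r_[f[1],t[2]]-t)*1000; print("offset tool",off)
dth=np.radians(98.45-np.mean(f[2])); print("turn deg",np.degrees(dth))
R2=R*Ro.from_rotvec([-dth,0,0])
tgt=np.array([.5377,.0055,t[2]])-R2.apply(off*[0,1,1]/1000)
print("target tcp",tgt,"shift",R.inv().apply(tgt-t)*1000)
E
```

```text
tcp [0.4574 0.2836 0.2189] F [-0.07 -0.24 -1.76] T [0.032 0.012 0.038] w 0.73 yaw -60.16 q6 1.551 down [-6.0e-04 -1.8e-03 -1.0e+00]
red 104 [283.2 230.1] [0.4675 0.3086 0.2388]
red 91 [308.4 253.5] [0.4633 0.294  0.2388]
red 86 [383.9 265.9] [0.4744 0.2615 0.2388]
red 65 [302.6 319.7] [0.43   0.2791 0.2388]
(np.float64(2.6260274666532746e-05), array([0.45725156, 0.28306438]), array([68.21275106, 68.4857486 , 68.2805421 ]), np.float64(0.027526260274666533))
offset tool [0.00109958 0.42516321 0.39085913]
turn deg 30.12365274653756
target tcp [0.53752761 0.00605119 0.21891348] shift [  0.4556521  280.65878659  68.57780885]
```

```bash
python3 -m jog '[[0,50,12,-0.1,0,0,58],[0,100,24,-0.2,0,0,58],[0,150,36,-0.3,0,0,58],[0,200,49,-0.4,0,0,58],[0,250,61,-0.526,0,0,58],[0,280.7,68.6,-0.526,0,0,58],[0,280.7,68.6,-0.526,0,0,58],[0,280.7,68.6,-0.526,0,0,58],[0,280.7,68.6,-0.526,0,0,58],[0,280.7,68.6,-0.526,0,0,58]]'
python3 -m jog '[[30,0,0,0,0,0,58],[45,0,0,0,0,0,58],[45,0,0,0,0,0,58],[45,0,0,0,0,0,58]]'
python3 - <<'E'
from ringm import *
d,s,R,o=ring(monitor.read_state()["tcp_pos"][2]+.0195,[.5377,.0055,0],"w10")
f=fit(o); print(f); t=s["tcp_pos"]
print("shift",R.inv().apply(np.r_[.5377,.0055,0]-np.r_[f[1],0])*1000,"turn(yaw)",98.45-np.mean(f[2]))
cv2.imwrite("pics/w10c.png",cv2.resize(d["color"][100:400,170:470,::-1],None,fx=2,fy=2))
E
```

```text
clock: 15.3
tcp_pos: [0.537, 0.0071, 0.2188]
ee_rot: [1.581, 0.914, -1.585]
wrist_force: [0.1, -0.1, -0.9]
gripper_width: 0.726
clock: 15.7
tcp_pos: [0.5369, 0.0077, 0.1741]
ee_rot: [1.58, 0.915, -1.584]
wrist_force: [-0.0, 1.2, -1.1]
gripper_width: 0.728
tcp [0.5373 0.0075 0.1745] F [ 0.17  0.1  -0.79] T [-0.01   0.004 -0.025] w 0.728 yaw -29.9 q6 0.482 down [-0.001  -0.0017 -1.    ]
red 104 [283.2 230.1] [0.5329 0.0339 0.1936]
red 86 [383.9 265.9] [ 0.5626 -0.0032  0.1936]
red 65 [302.6 319.7] [ 0.5154 -0.0105  0.1936]
(np.float64(3.460620115121674e-05), array([0.53695204, 0.00669234]), array([98.41970646, 98.89919601, 98.59150528]), np.float64(0.027534606201151217))
shift [1.22897723e-03 1.24277768e+00 6.60772560e-01] turn(yaw) -0.1868025829934794
```

View pics/w10c.png

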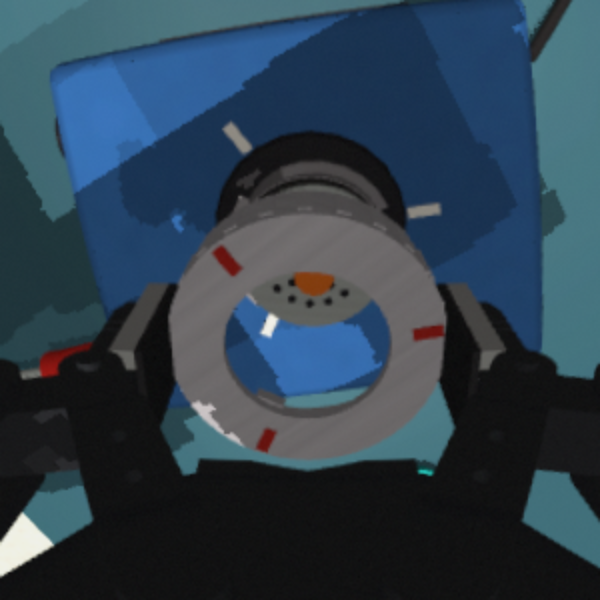

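Ten pictures. The ring is above the collar, its strokes lined up with the white strokes. Correcting 1.2/0.7 mm, then lowering stepwise.

```bash
python3 -m jog '[[0,1.2,0.6,0,0,0,58],[15,1.2,0.6,0,0,0,58],[28,1.2,0.6,0,0,0,58],[36,1.2,0.6,0,0,0,58],[36,1.2,0.6,0,0,0,58],[36,1.2,0.6,0,0,0,58]]'
python3 - <<'E'
from ringm import *
d,s,R,o=ring(monitor.read_state()["tcp_pos"][2]+.0195,[.5377,.0055,0],"w11")
f=fit(o); print(f)
print("shift",R.inv().apply(np.r_[.5377,.0055,0]-np.r_[f[1],0])*1000,"turn(yaw)",98.45-np.mean(f[2]))
E
```

```text
clock: 16.35
tcp_pos: [0.538, 0.0063, 0.1386]
ee_rot: [1.58, 0.914, -1.584]
wrist_force: [0.1, 0.8, -1.0]
gripper_width: 0.728
tcp [0.5382 0.0063 0.1389] F [ 0.8  -0.05 -1.76] T [-0.025 -0.069  0.019] w 0.73 yaw -29.9 q6 0.48 down [-7.0e-04 -1.7e-03 -1.0e+00]
red 104 [283.2 230.1] [0.5341 0.0326 0.1581]
red 86 [383.9 265.9] [ 0.5638 -0.0046  0.1581]
red 65 [302.6 319.7] [ 0.5166 -0.0118  0.1581]
(np.float64(3.420584030312118e-05), array([0.5381098 , 0.00532457]), array([98.42018778, 98.84351796, 98.56700818]), np.float64(0.02753420584030312))
shift [ 8.54635067e-06 -4.42696470e-01  5.22277652e-02] turn(yaw) -0.16023797192713118
```

```bash
python3 -m jog '[[3,-0.3,0,0,0,0,58],[6,-0.3,0,0,0,0,58],[8,-0.3,0,0,0,0,58],[10,-0.3,0,0,0,0,58],[10,-0.3,0,0,0,0,58]]'; python3 -m jog '[[2,0,0,0,0,0,58],[4,0,0,0,0,0,58],[6,0,0,0,0,0,58],[7,0,0,0,0,0,58],[7,0,0,0,0,0,58]]'; python3 -m jog '[[1,0,0,0,0,0,58],[2,0,0,0,0,0,58],[2,0,0,0,0,0,58]]'
```

```text
clock: 16.9
tcp_pos: [0.5378, 0.0065, 0.1286]
ee_rot: [1.58, 0.914, -1.584]
wrist_force: [-0.5, -0.8, -1.3]
gripper_width: 0.73
clock: 17.4
tcp_pos: [0.5377, 0.0064, 0.1214]
ee_rot: [1.58, 0.915, -1.584]
wrist_force: [0.7, 1.3, -2.1]
gripper_width: 0.73
clock: 17.7
tcp_pos: [0.5376, 0.0065, 0.1193]
ee_rot: [1.58, 0.915, -1.584]
wrist_force: [0.1, -0.1, -1.6]
gripper_width: 0.729
```

```bash
python3 -m jog '[[1,0,0,0,0,0,58],[1,0,0,0,0,0,58]]'; python3 -m jog '[[1,0,0,0,0,0,58],[1,0,0,0,0,0,58]]';  python3 -m jog '[[1,0,0,0,0,0,58],[1,0,0,0,0,0,58]]'; python3 -m jog '[[0.5,0,0,0,0,0,58],[0.5,0,0,0,0,0,58]]'
```

```text
clock: 17.9
tcp_pos: [0.5376, 0.0065, 0.1182]
ee_rot: [1.58, 0.915, -1.584]
wrist_force: [0.4, 0.3, -2.1]
gripper_width: 0.726
clock: 18.1
tcp_pos: [0.5375, 0.0065, 0.1171]
ee_rot: [1.58, 0.915, -1.584]
wrist_force: [-0.7, -0.2, -0.6]
gripper_width: 0.726
clock: 18.3
tcp_pos: [0.5374, 0.0065, 0.1159]
ee_rot: [1.58, 0.915, -1.585]
wrist_force: [-0.1, 0.6, -1.0]
gripper_width: 0.724
clock: 18.5
tcp_pos: [0.5375, 0.0065, 0.1154]
ee_rot: [1.58, 0.915, -1.585]
wrist_force: [-0.2, 0.1, -0.6]
gripper_width: 0.727
```

```bash
python3 -m jog '[[0.4,0,0,0,0,0,58],[0.4,0,0,0,0,0,58]]'; python3 -m jog '[[0.4,0,0,0,0,0,58],[0.4,0,0,0,0,0,58]]'
```

```text
clock: 18.7
tcp_pos: [0.5375, 0.0065, 0.1152]
ee_rot: [1.58, 0.915, -1.584]
wrist_force: [-0.5, 0.4, 4.4]
gripper_width: 0.726
clock: 18.9
tcp_pos: [0.5375, 0.0065, 0.1151]
ee_rot: [1.58, 0.915, -1.584]
wrist_force: [-2.9, -0.3, 8.1]
gripper_width: 0.73
```

Rests on the flange at TCP z ≈ 0.1153 (predicted 0.1154), so the lugs are in the gaps. Easing off and turning clockwise 24°.

```bash
python3 -m jog '[[-0.4,0,0,0,0,0,58],[-0.4,0,0,0,0,0,58],[-0.4,0,0,0.08,0,0,58],[-0.4,0,0,0.16,0,0,58],[-0.4,0,0,0.24,0,0,58],[-0.4,0,0,0.24,0,0,58]]'; python3 -m jog '[[0,0,0,0.06,0,0,58],[0,0,0,0.12,0,0,58],[0,0,0,0.18,0,0,58],[0,0,0,0.18,0,0,58]]'
cat > rd.py <<'E'
from h import *
F=[];T=[];P=[];Y=[]
for i in range(6):
    optics.read_camera("side"); s=monitor.read_state(); F.append(s["wrist_force"]);T.append(s["torque"]);P.append(s["tcp_pos"]);M=Ro.from_rotvec(s["ee_rot"]).as_matrix();Y.append(np.degrees(np.arctan2(M[1,1],M[0,1])))
print("F",np.mean(F,0).round(2),"T",np.mean(T,0).round(3),"P",np.mean(P,0).round(5),"yaw",np.mean(Y).round(2),"w",s["gripper_width"].round(3),s["clock"])
E
python3 rd.py
```

```text
clock: 19.5
tcp_pos: [0.5375, 0.0065, 0.1154]
ee_rot: [1.743, 0.745, -1.747]
wrist_force: [0.4, 0.5, 0.1]
gripper_width: 0.727
clock: 19.9
tcp_pos: [0.5375, 0.0065, 0.1154]
ee_rot: [1.859, 0.604, -1.863]
wrist_force: [-0.6, -0.5, 0.2]
gripper_width: 0.729Traceback (most recent call last):
  File "rd.py", line 5, in <module>
    print("F",np.mean(F,0).round(2),"T",np.mean(T,0).round(3),"P",np.mean(P,0).round(5),"yaw",np.mean(Y).round(2),"w",s["gripper_width"].round(3),s["clock"])
                                                                                                                      ^^^^^^^^^^^^^^^^^^^^^^^^
AttributeError: 'float' object has no attribute 'round'
```

```bash
sed -i 's/s\["gripper_width"\].round(3)/round(s["gripper_width"],3)/' rd.py; python3 rd.py; python3 -m jog '[[0,0,0,0.035,0,0,58],[0,0,0,0.07,0,0,58],[0,0,0,0.07,0,0,58]]' >/dev/null; python3 rd.py;  python3 -m jog '[[0,0,0,0.035,0,0,58],[0,0,0,0.035,0,0,58]]'>/dev/null; python3 rd.py; python3 -m jog '[[0,0,0,0.035,0,0,58],[0,0,0,0.035,0,0,58]]'>/dev/null; python3 rd.py
```

```text
F [ 0.15 -0.1   0.64] T [ 0.022 -0.003 -0.006] P [0.53758 0.00646 0.11542] yaw -54.02 w 0.727 20.5
F [-0.76  0.33  0.43] T [0.044 0.081 0.003] P [0.53752 0.00646 0.11541] yaw -58.0 w 0.725 21.1
F [-0.38 -0.31  0.81] T [0.049 0.061 0.006] P [0.53754 0.00646 0.11542] yaw -59.98 w 0.727 21.6
F [-0.49  0.12 -0.27] T [ 0.082  0.055 -0.018] P [0.53754 0.00647 0.11539] yaw -61.96 w 0.727 22.1
```

```bash
for i in 1 2 3; do python3 -m jog '[[0,0,0,0.026,0,0,58],[0,0,0,0.026,0,0,58]]' >/dev/null; python3 rd.py; done
```

```text
F [ 1.01  0.19 -2.25] T [ 0.173 -0.142 -0.048] P [0.53761 0.00649 0.11537] yaw -63.47 w 0.727 22.6
F [ 2.24  0.51 -4.33] T [ 0.158 -0.348  0.006] P [0.53768 0.00648 0.11535] yaw -64.96 w 0.728 23.1
F [ 2.98 -0.52 -7.05] T [ 0.114 -0.464  0.034] P [0.53769 0.00646 0.11531] yaw -66.45 w 0.725 23.6
```

Bite begins at about yaw −62.2° (32° of turn, as predicted). The arm is holding the ring up slightly, so I follow it down while turning.

```bash
python3 -m jog '[[0.3,0,0,0,0,0,58],[0.3,0,0,0,0,0,58]]' >/dev/null; python3 rd.py; python3 -m jog '[[0.15,0,0,0.02,0,0,58],[0.15,0,0,0.02,0,0,58]]' >/dev/null; python3 rd.py
```

```text
F [ 0.76 -0.43  1.45] T [ 0.108 -0.075  0.021] P [0.53771 0.00646 0.11517] yaw -66.44 w 0.726 24.1
F [ 0.79 -0.2   3.52] T [ 0.136 -0.095  0.04 ] P [0.5378  0.00647 0.11508] yaw -67.59 w 0.73 24.6
```

```bash
python3 -m jog '[[0,0,0,0.025,0,0,58],[0,0,0,0.025,0,0,58]]' >/dev/null; python3 rd.py; python3 -m jog '[[0.05,0,0,0.025,0,0,58],[0.05,0,0,0.025,0,0,58]]' >/dev/null; python3 rd.py
```

```text
F [ 1.89 -0.35  0.89] T [ 0.121 -0.314  0.027] P [0.53787 0.00645 0.11505] yaw -69.02 w 0.726 25.1
F [ 2.54 -0.51  0.16] T [ 0.072 -0.402  0.061] P [0.53793 0.00644 0.11501] yaw -70.45 w 0.728 25.6
```

```bash
python3 - <<'E'
from ringm import *
d,s,R,o=ring(monitor.read_state()["tcp_pos"][2]+.0195,[.5377,.0055,0],"w12")
f=fit(o); print(f[1:], "ring angle turned:", 98.45-np.mean(f[2]))
E
python3 -m jog '[[0,0,0,0.015,0,0,58],[0,0,0,0.015,0,0,58]]' >/dev/null; python3 rd.py
```

```text
tcp [0.538  0.0064 0.115 ] F [ 2.5  -1.43 -0.91] T [ 0.068 -0.427  0.031] w 0.731 yaw -70.45 q6 1.188 down [-9.0e-04 -1.6e-03 -1.0e+00]
red 103 [283.1 230.1] [0.5522 0.0293 0.1345]
red 86 [383.9 265.9] [ 0.5506 -0.0183  0.1345]
red 64 [302.8 319.5] [0.5102 0.0069 0.1345]
(array([0.53770295, 0.00596407]), array([58.10478592, 58.00734936, 58.10824788]), np.float64(0.027487470956569216)) ring angle turned: 40.376538942859455
F [ 3.02 -0.26 -0.86] T [ 0.069 -0.465  0.244] P [0.53793 0.00645 0.11498] yaw -71.31 w 0.727 26.15
```

No slip in the grip (ring turned 40.4° by the strokes against 40.5° by the tool). It is now about 8–9° past bite, Tz 0.24 N·m, seal compressed ≈0.5 mm (≈13–16 N) with almost no net push from the arm. That is snug, so I release and retreat.

```bash
python3 rd.py; python3 -m jog '[[0,0,0,0,0,0,68],[0,0,0,0,0,0,80],[0,0,0,0,0,0,85],[0,0,0,0,0,0,85],[0,0,0,0,0,0,85]]'
python3 -m jog '[[-10,0,0,0,0,0,85],[-40,0,0,0,0,0,85],[-80,0,0,0,0,0,85],[-110,0,20,0,0,0,85],[-110,0,60,0,0,0,85],[-110,0,90,0,0,0,85],[-110,0,90,0,0,0,85],[-110,0,90,0,0,0,85]]'
python3 - <<'E'
from ringm import *
d,s,R,o=ring(.1345,[.5377,.0055,0],"w13")
f=fit(o); print(f)
c=proj(d,[.5377,.0055,.1345],True)[0]; x,y=int(max(c[0]-100,0)),int(max(c[1]-80,0))
A=d["color"][y:y+160,x:x+200,::-1]
e=cam("side"); c=proj(e,[.5377,.0055,.13])[0].astype(int); B=e["color"][c[1]-80:c[1]+80,c[0]-100:c[0]+100,::-1]
cv2.imwrite("pics/fin.png",cv2.resize(np.hstack([A,B]),None,fx=2,fy=2,interpolation=cv2.INTER_CUBIC))
E
```

```text
F [ 3.35 -0.42 -1.54] T [ 0.078 -0.523  0.209] P [0.53794 0.00645 0.11499] yaw -71.31 w 0.729 26.45
clock: 26.95
tcp_pos: [0.5378, 0.0065, 0.115]
ee_rot: [2.043, 0.335, -2.046]
wrist_force: [-0.0, -0.5, -0.2]
gripper_width: 0.995
clock: 27.75
tcp_pos: [0.4528, -0.0224, 0.2261]
ee_rot: [2.045, 0.334, -2.044]
wrist_force: [0.9, 0.2, 0.1]
gripper_width: 0.998
tcp [ 0.4535 -0.0223  0.2259] F [ 0.78  0.02 -0.18] T [-0.01  -0.032  0.059] w 0.992 yaw -71.33 q6 1.132 down [ 6.0e-04 -1.6e-03 -1.0e+00]
red 31 [300.   61.7] [0.5524 0.0289 0.1345]
red 32 [359.3  84.2] [ 0.5502 -0.0184  0.1345]
red 33 [309.6 123. ] [0.5102 0.0072 0.1345]
(np.float64(0.00010599166297701329), array([0.53753175, 0.00588244]), array([57.21408118, 57.60443293, 57.15056373]), np.float64(0.027394008337022987))
```

View pics/fin.png

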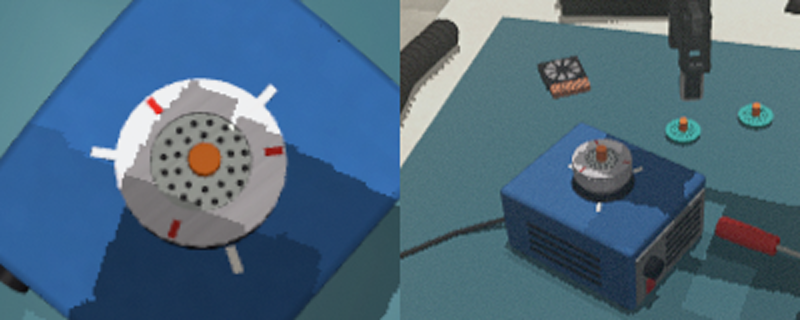

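The ring stayed put after release: level, centred (0.5375, 0.0059), turned 41.1°, and the bystanders in view are undisturbed. Handing in.

```bash
python3 -c "
from bench import ticket; print(ticket.sign_off())"
```

```text
the job is handed in; nothing more can be done
None
```

The screen is in the intake and the retaining ring is screwed down over it. The job was handed in at about 28 s, with the gripper open and touching nothing.

- **Screen:** It went into the bore without catching and seated with about 7 N of push, on a seal standing about 2.9 mm proud. After release it was centred and flat on the seal.
- **Ring:** The lugs dropped into the gaps and the lip came to rest at the predicted height. I turned the ring clockwise 41.1°; it bit at about 32–33.5°, so it is about 8–9° past bite.
- **Clamp force:** It was not measured directly. Seal compression of about 0.3–0.5 mm gives 8–13 N, and the angle past bite gives 14–17 N. The resisting torque of about 0.21–0.24 N·m fits that range.
- **After release:** The strokes put the ring within 0.5 mm of the collar centre, and it looked level in both views. It had not turned back, and the bystanders in view were where they started.

**Checks that disagreed:**
- The torque stayed near 0.06 N·m until the last degree, then jumped to 0.24, so the bite angle is uncertain by 1–2°. The lower compression figure would mean a softer clamp than 15 N.
- A side force of about 3 N built up on the ring while tightening and went away on release.
- For three of the tightening turns I repeated one typed row in a shell loop instead of typing it each time.

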